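# Switch over a sunken lamp dimmer

## Task

Lift the black dust cap off the white microscope-lamp control unit and set it down (do not drop it) right way up, flat in the blue tray. Then reach into the well and turn the sunken dimmer knob clockwise, to the very end of its travel, until its end switch has gone fully over; stop at the end stop and never force it, never lean on the unit, and leave everything else on the bench where it is.

Things in the scene. Friction and masses are not known exactly. Their poses are not given: they have to be found in the camera images.
- unit: The fixed lamp control unit: a white block 160 mm (x) by 130 mm (y) by 62 mm high with a round vertical well in the middle of its top, 72 mm in diameter and 50 mm deep. Origin: centre of its underside on the bench; z up. The cap covers the well at the start.
- casing: The unit's white shell with the well's wall and floor (all of the unit but the knob); same origin and axes as the unit.
- well_mouth (a point): Centre of the well's mouth, level with the unit's top face (62 mm above the bench); the knob's axis runs straight down through it. Between the knob bar's flat faces and the well wall there is at most 29 mm on each side, so fingers must go in partly closed. The well floor is 12 mm above the bench.
- knob_top (a point): Top centre of the black dimmer knob, on its vertical turning axis, 53 mm above the bench, 9 mm below the well's mouth. Its grip is an upright bar, 30 mm along this point's x, 14 mm thick along its y, flat sides 32 mm deep from this point down; then a flange 32 mm wide, 6 mm high and a 3 mm stub to the well floor. White line on its -x half. Pinch it across y.
- end_switch (a joint): End switch moved by the knob at the end of its clockwise travel: 0 rad = off, 0.3 = fully over, on its hard stop; stays where left. The knob first turns clockwise (from above) against 0.03 N m through a hidden angle (0.7 to 1.6 rad, differs each time), then carries the switch through 0.3 rad against 0.10 N m, then meets the stop. Another stop lies 0.4 rad or more anticlockwise of the start.
- mount_twist (a joint): How far the torque on the knob twists the dimmer's elastic mount: 0 rad at rest, clockwise positive, 2 N m per rad (about 0.05 rad while the switch is moving). It springs back when released. Beyond 0.15 rad (0.30 N m), either way, the dimmer has been forced.
- cap: The loose black plastic dust cap, about 70 g: a disc 84 mm in diameter and 6 mm thick on a boss 66 mm in diameter and 4 mm high that sits loosely in the well's mouth. On top stands a round grip stub 24 mm in diameter and 24 mm high. Origin: centre of the boss's underside (4 mm below the disc); z up; total height 34 mm. It lifts straight off.
- cap_grip (a point): The middle of the cap's grip stub, 22 mm above the cap's origin and 12 mm below the stub's top.
- tray: The fixed open blue tray, 160 by 160 mm outside, 22 mm high, walls 4 mm; its inner floor is 4 mm above the bench. Origin: centre of its underside. Empty at the start.
- driver: Bystander: a loose small screwdriver with a red handle, 150 mm long, lying on the bench; origin in its middle, underside.
- lens_cap_a: Bystander: a loose black lens cap, 38 mm in diameter, 12 mm high, lying between the unit and the tray; origin at its underside.
- lens_cap_b: Bystander: a second such lens cap, farther out.
- phone_board: Bystander: a small loose blue circuit board, 22 by 70 mm, 6 mm high.
- phone: Bystander: a loose black phone, 72 by 150 by 9 mm.
- parts_case: Bystander: a loose clear case, 50 by 45 by 20 mm.
- flux_jar: Bystander: a loose small jar, 40 mm in diameter, 35 mm high.
Things that resemble listed ones, but are neither listed nor needed, are in the scene too. Leave any purple look-alike of the cap alone. Of the things that look like the unit, the larger one is meant.

How it is judged:
By the outcome, as a careful person would: the job done as asked, in the order asked, and still so for the second after the job is handed in, with the robot touching nothing.
It also fails if it takes over 72 s, if anything falls off the work surface, if the arm or the gripper's body presses on something with over 40 N, if the wrist force passes 120 N, or if a joint passes its speed limit or range.

## Robot

A 6-joint arm with a two-finger parallel gripper is mounted at the origin on the work surface. World frame = base frame: x ahead of the robot, y to its left, z up, the work surface at z = 0. Lengths are in m, angles in rad, forces in N, time in s.
With the tool pointing down it reaches from about 0.425 to 0.95 m from the base axis. Payload 3.5 kg.
Tool frame: the origin (TCP) lies at the very end of the fingers, on their centre line; the grasp point (between the pads) lies 19 mm behind it; z points along the fingers, y is the direction in which the jaws open and shut (so a half turn about z gives the same grasp; the last joint's range is limited). The gripper opens to 85 mm and grips with 20 to 120 N. Pads are 22 mm wide; open, the fingers measure 114 mm over their backs; the gripper's body (76 mm by 85 mm) begins 54 mm behind the grasp point. The pads swing forward as they close: fully open they stand 13 mm farther back than shut.
Start: joints at [-1.263, 0.286, 1.577, -0, 1.279, -0.15], TCP at [0.298, -0.605, 0.231] pointing down, gripper open.
Joint ranges: [-2.77, 2.77], [-0.9, 2.22], [0.21, 2.48], [-1.53, 4.67], [0.24, 2.81], [-2.84, 2.84]. Speed limits (rad/s): [2.79, 2.79, 3.14, 3.14, 3.14, 3.14].

## Interface

Orientations are given as a unit quaternion [x, y, z, w].
In Python, from plant import ctrl, imaging gives the robot as it stands.
- The arm moves only by the shell command python3 -m creep 'ROWS' [OPENING] [FORCE]. ROWS is JSON, one flat list of numbers, 4 for each row, row after row: the shift along the tool's x, y, z in units of 25 mm (1.0 is 25 mm), then the turn about the tool's z in units of 5 degrees (1.0 is 5 degrees). A call has 1 to 20 rows; each row is the pose to reach, as a shift and turn from the pose commanded when the call began, along the tool's axes at that moment; what a row does not reach only later rows make up. A row lasts 1/12 s, in which the tool goes at most 41.7 mm and 7.16 degrees, less where a joint would pass 70% of its speed; a pose out of reach is approached as far as the arm can. A call with a gripper value outside its range is refused whole. OPENING is the closure in counts, from 0 (fully open) to 255 (shut), set as the call begins (- or left out, the last holds). The fingers move at their own pace and stop on an object; FORCE is the grip in N (left out, the last holds). Time passes only in rows, so rows that repeat a pose let the fingers close. It gives the time, the measured TCP pose, the force and the opening at its end, in the units of the state.
- ctrl.get_state(): the state, without advancing time (a new reading comes with each control period).
- imaging.read_camera(name): name is "scene" or "top" or "wrist"; returns the picture (420x560x3 uint8, red, green, blue); there is no depth.
- imaging.camera_info(name): a dict with "intrinsics" (3x3 intrinsics, pixels), "origin" and "attitude" of the camera in the world. Camera axes: x right, y down, z forward; pixel columns grow to the right and rows downward; lengths in m; the calibration is good to about 2 mm. A picture is of the moment at which its call begins: read the wrist's pose just before it. camera_info takes no time and is no camera call; for the wrist camera it gives the pose at the moment of the call.
- ctrl.sign_off(): hands the job in, once; it reports no verdict.
Trained networks look in the newest picture that a camera, given by its name, has taken for a name from the list of things; names that differ only in an ending like _2 or _b are one class to them, and where a whole thing is asked for, a point or a joint stands for the part that bears it (a point fixed in the world has none). Each returns a list of dicts, best first, with "p" (0 to 1); they miss things now and then, are a little off and sometimes report something else, mostly with a low value. They report only what shows in the picture. A call takes as long as a camera call. They do not tell look-alikes from the thing itself.
- imaging.silhouettes(camera, name): "mask" (420x560 bool, what is visible of it) and "uv" ([column, row] in pixels, amid what is visible of it).
The state is a dict: "time": time; "qpos": joint angles; "dq": joint speeds; "joint_efforts": joint torques, N m; "eef_pos": TCP position; "tcp_rot": TCP orientation; "contact_force": force on the tool from outside, world axes, zero at the start; "wrist_torque": the same for the moment, N m; "opening": opening from 0.0 (shut) to 1.0 (fully open).
Only numpy, scipy, OpenCV 4.12 (cv2) and the standard library are available. Lean on these libraries where they do the work, as an engineer would, in place of code of your own. Each camera call takes 0.05 s, during which the arm holds its last target.

## Working session

There is one attempt and no reset: what is moved stays moved. The work goes in short steps, Python scripts to look and compute and a shell command to move; the robot and the scene stay as the last step left them, time stands still between calls to the robot, and variables do not carry over. Pictures are saved under pics/ and viewed, and the job is handed in when it is done.

```bash
ls; mkdir -p pics; cat > h.py <<'E'
import numpy as np, cv2
from plant import ctrl, imaging
def save(cam,name):
    im=imaging.read_camera(cam); cv2.imwrite('pics/'+name+'.png',im[:,:,::-1]); return im
def R(i):
    from scipy.spatial.transform import Rotation as Ro
    a=np.array(i['attitude'],float)
    return a if a.shape==(3,3) else Ro.from_quat(a).as_matrix()
def proj(i,p):
    K=np.array(i['intrinsics']);c=R(i).T@(np.array(p)-np.array(i['origin']));q=K@c;return q[:2]/q[2]
def ray(i,uv,z):
    K=np.array(i['intrinsics']);d=R(i)@np.linalg.inv(K)@np.array([uv[0],uv[1],1.]);o=np.array(i['origin']);return o+d*(z-o[2])/d[2]
E
python3 - <<'E'
from h import *
s=ctrl.get_state();print(s)
for c in ['scene','top']:
    save(c,c+'0');print(c,imaging.camera_info(c))
i=imaging.camera_info('wrist');print(i)
E
```

```text
pics
{'time': 0.0, 'qpos': array([-1.26298596e+00,  2.87226414e-01,  1.57817785e+00,  1.08019024e-06,
        1.27857467e+00, -1.50008200e-01]), 'dq': array([-7.93910585e-05,  8.59310166e-04,  7.65835099e-04,  2.81733263e-04,
       -7.64382591e-04,  6.05493889e-04]), 'joint_efforts': array([ 1.39141216e-04, -4.05980766e+01, -2.92626286e+01, -1.50518845e-04,
        5.89416522e-03,  8.02524660e-07]), 'eef_pos': array([ 0.298167 , -0.6048489,  0.2299062]), 'tcp_rot': array([ 9.73913817e-01,  2.26915080e-01, -9.35268340e-05, -1.18946686e-03]), 'contact_force': array([ 0.63332581,  1.24311563, -0.25483961]), 'wrist_torque': array([ 0.00912079, -0.01490126,  0.03382389]), 'opening': 1.0045534081171203}
scene {'intrinsics': array([[391.42895101,   0.        , 277.03962228],
       [  0.        , 391.42895101, 206.5386378 ],
       [  0.        ,   0.        ,   1.        ]]), 'origin': array([1.29530526, 0.48435699, 0.87242077]), 'attitude': array([ 0.41773277,  0.81467387, -0.354456  , -0.1901756 ])}
top {'intrinsics': array([[400.39325675,   0.        , 280.95107059],
       [  0.        , 400.39325675, 208.89546683],
       [  0.        ,   0.        ,   1.        ]]), 'origin': array([0.40272397, 0.01337334, 0.97242884]), 'attitude': array([ 0.70825452, -0.70061439,  0.06473955, -0.05765244])}
{'intrinsics': array([[295.50920834,   0.        , 273.81502469],
       [  0.        , 295.50920834, 209.26215907],
       [  0.        ,   0.        ,   1.        ]]), 'origin': array([ 0.35798857, -0.57641615,  0.37285459]), 'attitude': array([ 0.84216465, -0.5231665 , -0.07026462,  0.11008359])}
```

View pics/scene0.png

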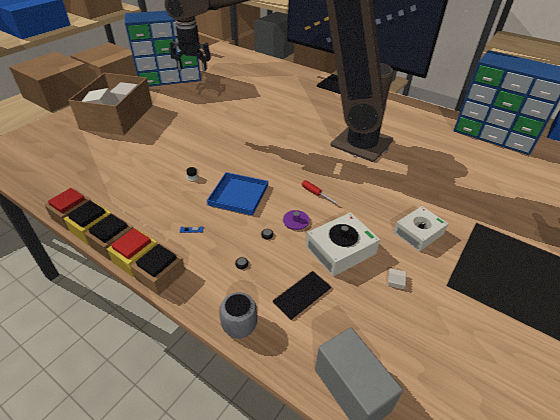

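View pics/top0.png

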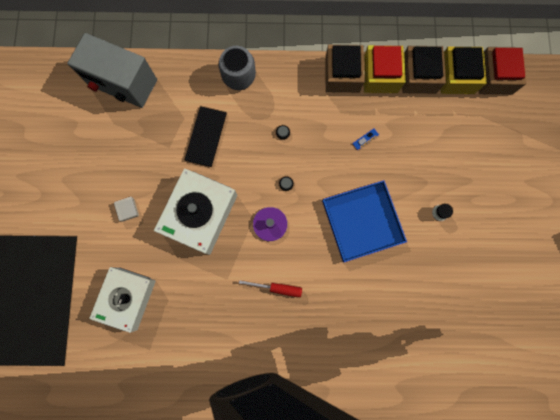

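The top view shows the white unit at about (195,211) with the black cap on it, its stub at about (192,208). The blue tray is at about (363,221), the purple look-alike at (270,224), and the smaller look-alike unit at (122,300).

```bash
python3 - <<'E'
from h import *
I={c:imaging.camera_info(c) for c in ['scene','top']}
im={}
for c in ['top','scene']:
    im[c]=imaging.read_camera(c)
    for n,z in [('cap',.07),('casing',.062),('tray',.022)]:
        for d in imaging.silhouettes(c,n)[:3]:
            m=d['mask'];ys,xs=np.nonzero(m)
            rr=cv2.minAreaRect(np.c_[xs,ys].astype(np.float32))
            print(c,n,round(d['p'],2),np.round(d['uv'],1),m.sum(),'rect',np.round(rr[0],1),np.round(rr[1],1),round(rr[2],1),'ctr@z',np.round(ray(I[c],rr[0],z),4), 'uv@z',np.round(ray(I[c],d['uv'],z),4))
x=im['top'][150:270,130:420]; cv2.imwrite('pics/topz.png',cv2.resize(x,None,fx=2.75,fy=2.75,interpolation=cv2.INTER_CUBIC)[:,:,::-1])
x=im['scene'][160:280,280:400]; cv2.imwrite('pics/scz.png',cv2.resize(x,None,fx=5,fy=5,interpolation=cv2.INTER_CUBIC)[:,:,::-1])
E
```

```text
top cap 0.86 [268.2 221.6] 857 rect [269.3 223.3] [31.8 32.5] 45.0 ctr@z [0.5273 0.0314 0.07  ] uv@z [0.5311 0.0338 0.07  ]
top cap 0.57 [194.7 209.1] 1060 rect [193.3 208.8] [35.4 36.1] 45.0 ctr@z [0.5587 0.2053 0.07  ] uv@z [0.558 0.202 0.07 ]
top casing 0.79 [207.8 226.1] 3156 rect [195.9 210.5] [60.6 71. ] 24.8 ctr@z [0.5561 0.2008 0.062 ] uv@z [0.5202 0.1719 0.062 ]
top casing 0.74 [120.2 295.8] 2581 rect [122.  298.3] [48.2 58.4] 20.6 ctr@z [0.3572 0.3547 0.062 ] uv@z [0.3626 0.3591 0.062 ]
top tray 0.64 [362.  219.3] 4390 rect [363.7 220. ] [67.4 68.3] 71.6 ctr@z [ 0.5445 -0.1944  0.022 ] uv@z [ 0.5461 -0.1905  0.022 ]
scene cap 0.82 [300.2 217.3] 415 rect [296.  219.5] [19. 26.] 90.0 ctr@z [0.5893 0.065  0.07  ] uv@z [0.5743 0.0699 0.07  ]
scene cap 0.66 [343.5 231.5] 524 rect [343.5 235. ] [22. 29.] 90.0 ctr@z [0.5624 0.2074 0.07  ] uv@z [0.5503 0.2009 0.07  ]
scene casing 0.97 [421. 227.] 1399 rect [421.3 227.8] [39.6 43.1] 45.0 ctr@z [0.3956 0.3743 0.062 ] uv@z [0.393  0.3726 0.062 ]
scene casing 0.85 [341.6 246.8] 2429 rect [342.5 242.5] [51.9 69. ] 62.7 ctr@z [0.5823 0.2161 0.062 ] uv@z [0.5979 0.2217 0.062 ]
scene casing 0.27 [343.6 234.2] 481 rect [344.  234.5] [26.2 21.9] 45.0 ctr@z [0.5525 0.2049 0.062 ] uv@z [0.5522 0.2034 0.062 ]
scene tray 0.93 [237.7 194.8] 1758 rect [237.4 192.5] [55.8 38.1] 14.0 ctr@z [ 0.555  -0.1889  0.022 ] uv@z [ 0.5635 -0.1805  0.022 ]
```

View pics/topz.png

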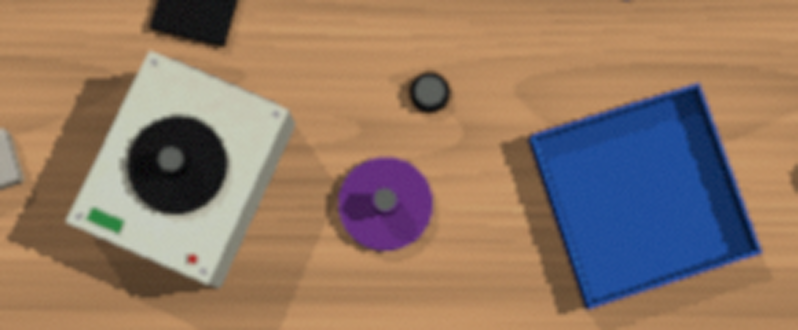

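View pics/scz.png

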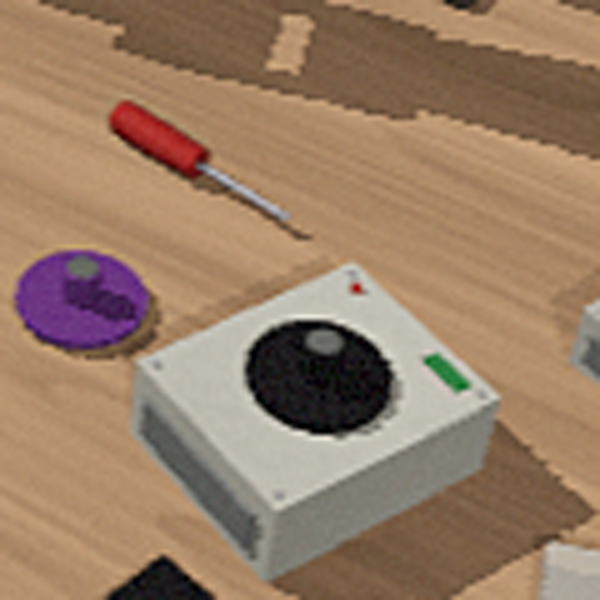

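```bash
python3 - <<'E'
from h import *
I={c:imaging.camera_info(c) for c in ['scene','top']}
print('stub',ray(I['top'],(130+171/2.75,150+159/2.75),.092),ray(I['scene'],(280+322/5,160+341/5),.092))
print('disc',ray(I['top'],(130+176/2.75,150+164/2.75),.068),ray(I['scene'],(280+320/5,160+376/5),.068))
def T(l,z):return np.array([ray(I['top'],(130+a/2.75,150+b/2.75),z)[:2] for a,b in l])
def S(l,z):return np.array([ray(I['scene'],(280+a/5,160+b/5),z)[:2] for a,b in l])
c=T([(149,51),(293,110),(214,287),(67,221)],.062);print(c,c.mean(0),np.linalg.norm(c-np.roll(c,1,0),axis=1), np.degrees(np.arctan2(*(c[0]-c[3])[::-1])))
c=S([(270,508),(134,368),(351,264),(498,400)],.062);print(c,c.mean(0),np.linalg.norm(c-np.roll(c,1,0),axis=1))
c=T([(529,135),(699,86),(761,252),(588,307)],.022);print('tray',c,c.mean(0),np.linalg.norm(c-np.roll(c,1,0),axis=1))
print('purple stub',ray(I['top'],(130+385/2.75,150+200/2.75),.034))
for n,uv,z in [('lensA',(286,184),.012),('driver',(285,290),.015)]: print(n,ray(I['top'],uv,z))
from scipy.spatial.transform import Rotation as Ro
s=ctrl.get_state();print(Ro.from_quat(s['tcp_rot']).as_matrix().round(3))
E
```

```text
stub [0.55700611 0.20308778 0.092     ] [0.55790754 0.2046318  0.092     ]
disc [0.55703947 0.20390839 0.068     ] [0.56043522 0.20822941 0.068     ]
[[0.65547696 0.232744  ]
 [0.60553471 0.10868661]
 [0.45593624 0.16918687]
 [0.5090811  0.2930273 ]] [0.55650725 0.20091119] [0.1583219  0.13373281 0.16136909 0.13476211] -22.381021617326706
[[0.65630051 0.23043729]
 [0.612093   0.11721488]
 [0.4614558  0.17721088]
 [0.51218674 0.29620312]] [0.56050901 0.20526654] [0.15841062 0.12154677 0.16214527 0.12935525]
tray [[ 0.59446607 -0.09546723]
 [ 0.64074844 -0.24723109]
 [ 0.49346309 -0.29600941]
 [ 0.44457884 -0.1449539 ]] [ 0.54331411 -0.19591541] [0.15784521 0.15866419 0.15515251 0.1587685 ]
purple stub [0.53355525 0.03031643 0.034     ]
lensA [ 0.63329425 -0.00726761  0.012     ]
driver [ 0.37744276 -0.0068282   0.015     ]
[[ 0.897  0.442 -0.   ]
 [ 0.442 -0.897  0.   ]
 [ 0.    -0.    -1.   ]]
```

```bash
python3 -m creep '[1.2,-1.2,0,-1, 2.4,-2.4,0,-2, 3.6,-3.7,0,-3, 4.8,-4.9,0,-4, 6,-6.1,0,-5, 7.2,-7.3,0,-6, 8.3,-8.5,0,-7, 9.4,-9.8,0,-8, 10.6,-11,0,-9, 11.8,-12.2,0,-10, 13,-13.4,0,-11, 14.2,-14.6,0,-12, 15.3,-15.9,0,-13, 16.5,-17.1,0,-14, 17.7,-18.3,0,-15, 18.9,-19.5,0,-16, 20,-20.7,0,-17, 21.2,-22,0,-18, 22.4,-23.2,0,-18, 23.6,-24.4,0,-18]' 0 30; python3 - <<'E'
from h import *
from scipy.spatial.transform import Rotation as Ro
i=imaging.camera_info('wrist');save('wrist','w1')
s=ctrl.get_state();print(s['time'],s['qpos'],s['eef_pos'],Ro.from_quat(s['tcp_rot']).as_matrix().round(3),i)
print('stub proj',proj(i,[.557,.2035,.092]))
E
```

```text
time: 2.17
eef_pos: [0.5532, 0.1901, 0.2316]
tcp_rot: [0.528, 0.849, 0.0, 0.0]
contact_force: [1.0, -0.1, 0.5]
opening: 1.002
2.2167 [ 0.16523498  0.09440604  1.79803624  0.00532853  1.24572465 -0.2983562 ] [0.5545498  0.19604362 0.23150486] [[-0.446  0.895  0.003]
 [ 0.895  0.446  0.006]
 [ 0.004  0.005 -1.   ]] {'intrinsics': array([[295.50920834,   0.        , 273.81502469],
       [  0.        , 295.50920834, 209.26215907],
       [  0.        ,   0.        ,   1.        ]]), 'origin': array([0.5247062 , 0.2487661 , 0.37442586]), 'attitude': array([0.96537723, 0.22555154, 0.0307891 , 0.12737873])}
stub proj [282.37985603 188.27830393]
```

View pics/w1.png

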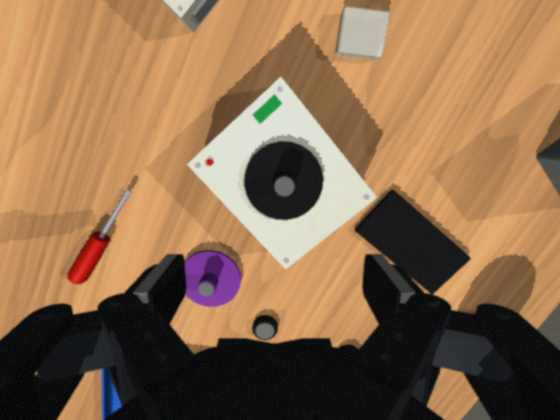

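The wrist view shows the cap on the unit, with its stub top at about (284,186). That is within 3 px of where I predicted it. I'll refine once the arm settles.

```bash
python3 -m creep '[23.6,-24.4,0,-18]' >/dev/null; python3 - <<'E'
from h import *
E
python3 -m creep '[0,0,0,0, 0,0,0,0, 0,0,0,0]'; python3 - <<'E'
from h import *
from scipy.spatial.transform import Rotation as Ro
i=imaging.camera_info('wrist');im=save('wrist','w2')
s=ctrl.get_state();M=Ro.from_quat(s['tcp_rot']).as_matrix();print(s['time'],s['qpos'],s['eef_pos'],M.round(3))
x=im[120:240,220:360]; cv2.imwrite('pics/w2z.png',cv2.resize(x,None,fx=5,fy=5,interpolation=cv2.INTER_CUBIC)[:,:,::-1])
E
```

```text
time: 2.55
eef_pos: [0.5137, 0.2005, 0.2319]
tcp_rot: [0.474, 0.88, 0.0, 0.001]
contact_force: [0.8, -0.3, 0.2]
opening: 1.0
2.6 [ 1.87440041e-01  1.30631665e-02  1.88147396e+00 -2.04397776e-04
  1.24484736e+00 -3.94153591e-01] [0.51424785 0.20018527 0.23231196] [[-0.549  0.836  0.002]
 [ 0.836  0.549  0.   ]
 [-0.001  0.002 -1.   ]]
```

View pics/w2z.png

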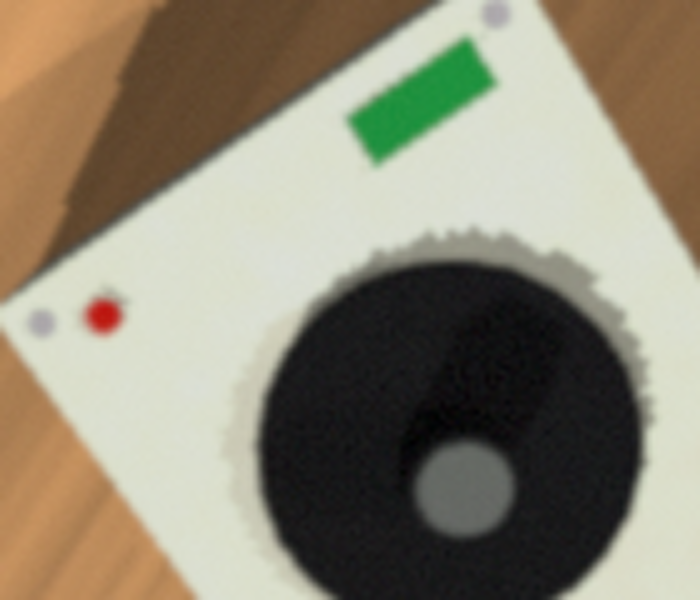

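My stray repeated row shifted the tool about 40 mm in free air, which did no harm. In this picture the stub top is at about (313,217.6).

```bash
cat >> h.py <<'E'
from scipy.spatial.transform import Rotation as Ro
def go(p,yaw=None):
    s=ctrl.get_state();M=Ro.from_quat(s['tcp_rot']).as_matrix()
    d=M.T@(np.array(p)-s['eef_pos']);print('t',s['time'],'pos',s['eef_pos'].round(4),'tool y',M[:,1].round(3),'units',(d/.025).round(2),'F',s['contact_force'].round(1),'op',round(s['opening'],3),'j6',s['qpos'][5].round(3))
E
python3 - <<'E'
from h import *
i=imaging.camera_info('wrist')
print(ray(i,(313,217.6),.092), ray(i,(220+451/5,120+452/5),.068))
go([.557,.2035,.12])
E
```

```text
[0.55881755 0.20586133 0.092     ] [0.55841693 0.20666058 0.068     ]
t 2.6 pos [0.5142 0.2002 0.2323] tool y [0.836 0.549 0.002] units [-0.82  1.49  4.5 ] F [ 0.3  0.1 -0.1] op 1.001 j6 -0.394
```

```bash
python3 -m creep '[-0.4,0.8,1.2,0, -0.8,1.55,2.4,0, -0.8,1.55,3.4,0, -0.8,1.55,4.2,0, -0.8,1.55,4.2,0, -0.8,1.55,4.2,0, -0.8,1.55,4.2,0]'; python3 - <<'E'
from h import *
i=imaging.camera_info('wrist');im=save('wrist','w3')
go([.558,.2045,.072]); print(proj(i,[.558,.2045,.092]))
E
```

```text
time: 3.18
eef_pos: [0.5584, 0.2048, 0.1283]
tcp_rot: [0.475, 0.88, 0.001, 0.001]
contact_force: [0.6, -0.1, 0.2]
opening: 1.008
t 3.2333 pos [0.5586 0.205  0.1289] tool y [0.835 0.55  0.004] units [-0.   -0.04  2.28] F [-0.7  0.9  1.3] op 0.999 j6 -0.401
[271.7645005  234.88329702]
```

View pics/w3.png

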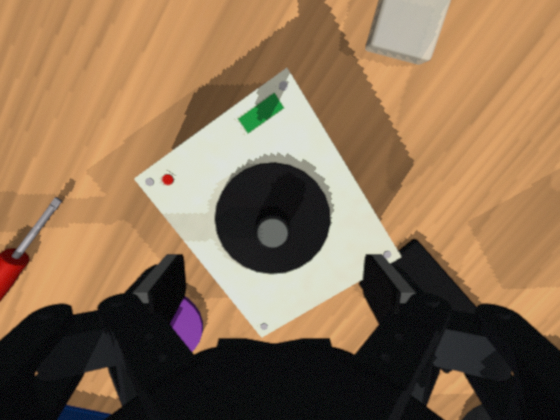

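The stub is at (272,233), centred between the fingers, so I'm descending.

```bash
python3 -m creep '[0.03,-0.03,0.6,0, 0.03,-0.03,1.2,0, 0.03,-0.03,1.8,0, 0.03,-0.03,2.1,0, 0.03,-0.03,2.2,0, 0.03,-0.03,2.2,0, 0.03,-0.03,2.2,0]'; python3 - <<'E'
from h import *
go([.558,.2045,.072])
E
```

```text
time: 3.82
eef_pos: [0.5567, 0.2056, 0.0728]
tcp_rot: [0.474, 0.88, 0.001, 0.001]
contact_force: [1.4, 0.5, -1.0]
opening: 1.002
t 3.8167 pos [0.5567 0.2056 0.0728] tool y [0.835 0.55  0.002] units [-0.06  0.02  0.03] F [ 1.4  0.5 -1. ] op 1.002 j6 -0.4
```

```bash
python3 -m creep '[0,0,0,0,0,0,0,0,0,0,0,0,0,0,0,0,0,0,0,0,0,0,0,0,0,0,0,0,0,0,0,0,0,0,0,0,0,0,0,0]' 255 40;  python3 - <<'E'
from h import *
go([.558,.2045,.072])
E
```

```text
time: 4.65
eef_pos: [0.556, 0.2054, 0.0717]
tcp_rot: [0.474, 0.88, 0.0, 0.0]
contact_force: [-0.8, -0.2, 3.7]
opening: 0.26
t 4.65 pos [0.556  0.2054 0.0717] tool y [0.835 0.55  0.001] units [-0.07  0.05 -0.01] F [-0.8 -0.2  3.7] op 0.26 j6 -0.4
```

```bash
python3 -m creep '[0,0,-0.1,0,0,0,-0.3,0,0,0,-0.6,0,0,0,-1,0,0,0,-1.5,0,0,0,-2,0,0,0,-2.5,0,0,0,-3,0,0,0,-3.5,0,0,0,-4,0,0,0,-4,0,0,0,-4,0,0,0,-4,0]';  python3 - <<'E'
from h import *
i=imaging.camera_info('wrist');im=save('wrist','w4');save('scene','s4');im=save('top','t4')
go([.5433,-.1959,.17])
E
```

```text
time: 5.73
eef_pos: [0.5553, 0.2053, 0.1708]
tcp_rot: [0.474, 0.88, -0.0, -0.0]
contact_force: [-0.2, 0.4, -0.7]
opening: 0.263
t 5.8833 pos [0.555  0.2052 0.17  ] tool y [ 0.835  0.55  -0.002] units [-1.314e+01 -9.220e+00  1.000e-02] F [ 0.6  0.4 -1.1] op 0.262 j6 -0.4
```

View pics/w4.png

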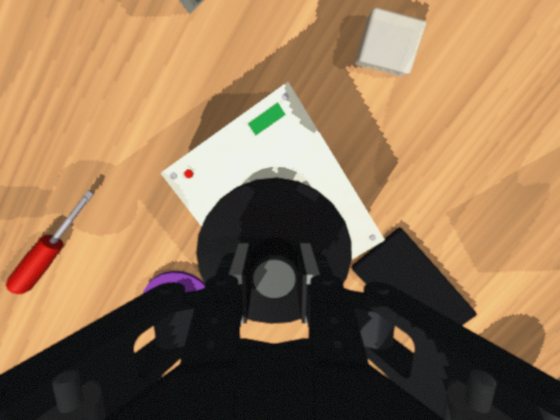

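View pics/s4.png

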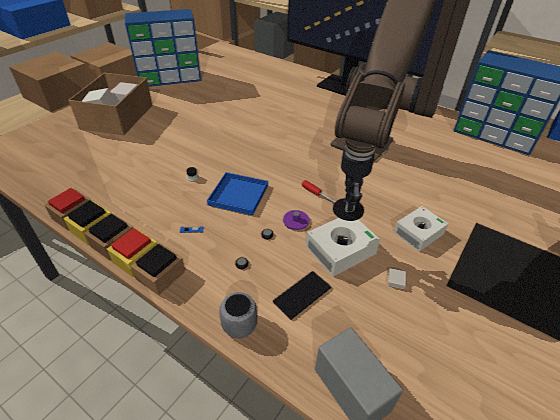

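The cap is held centrally and level, and the well is open. I'm carrying the cap to the tray.

```bash
python3 -m creep '[-0.2,-0.14,0,0,-0.6,-0.42,0,0,-1.2,-0.84,0,0,-2,-1.4,0,0,-3,-2.1,0,0,-4,-2.8,0,0,-5,-3.5,0,0,-6,-4.2,0,0,-7,-4.9,0,0,-8,-5.6,0,0,-9,-6.3,0,0,-10,-7,0,0,-11,-7.7,0,0,-11.8,-8.3,0,0,-12.4,-8.7,0,0,-12.8,-9,0,0,-13,-9.15,0,0,-13.05,-9.15,0,0,-13.05,-9.15,0,0,-13.05,-9.15,0,0]';python3 -m creep '[0,0,0,0,0,0,0,0]';  python3 - <<'E'
from h import *
i=imaging.camera_info('wrist');im=save('wrist','w5');save('scene','s5')
go([.545,-.194,.0175])
E
```

```text
time: 7.55
eef_pos: [0.5442, -0.1921, 0.1712]
tcp_rot: [0.474, 0.881, 0.0, -0.0]
contact_force: [-0.6, -0.0, -0.4]
opening: 0.262
time: 7.72
eef_pos: [0.5444, -0.192, 0.1713]
tcp_rot: [0.473, 0.881, 0.0, -0.0]
contact_force: [0.5, -0.7, 0.1]
opening: 0.261
t 7.8167 pos [ 0.5444 -0.1922  0.1714] tool y [0.834 0.551 0.   ] units [-0.07 -0.02  6.16] F [ 0.1  0.1 -0.3] op 0.263 j6 -1.099
```

View pics/w5.png

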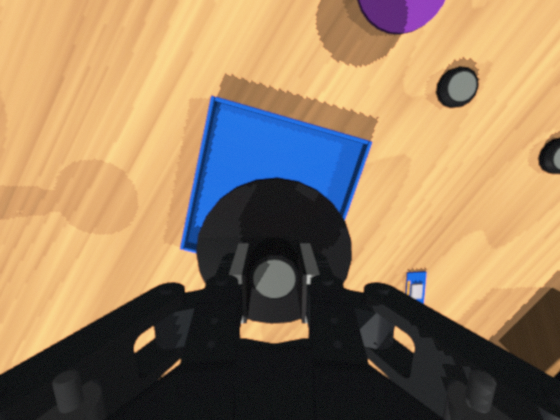

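View pics/s5.png

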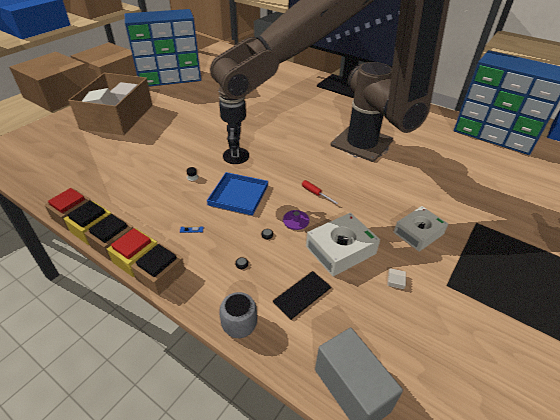

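The tray corners show at (211,97), (371,142) and (182,247). I'll check the tray centre from them.

```bash
python3 - <<'E'
from h import *
i=imaging.camera_info('wrist')
c=[ray(i,u,.022) for u in [(211,97),(371,142),(182,247)]]
print(np.round(c,4),(c[1]+c[2])/2,np.linalg.norm(c[0]-c[1]),np.linalg.norm(c[0]-c[2]))
E
```

```text
[[ 0.4442 -0.1451  0.022 ]
 [ 0.5936 -0.0951  0.022 ]
 [ 0.4942 -0.2911  0.022 ]] [ 0.54389848 -0.19309381  0.022     ] 0.15749350674022786 0.15433284274898923
```

```bash
python3 -m creep '[0,-0.02,0.4,0,0,-0.02,1,0,0,-0.02,1.8,0,0,-0.02,2.6,0,0,-0.02,3.4,0,0,-0.02,4.2,0,0,-0.02,4.8,0,0,-0.02,5.3,0,0,-0.02,5.6,0,0,-0.02,5.8,0,0,-0.02,5.9,0,0,-0.02,5.95,0,0,-0.02,5.95,0,0,-0.02,5.95,0,0,-0.02,5.95,0]';python3 -m creep '[0,0,0,0,0,0,0,0]';  python3 - <<'E'
from h import *
go([.545,-.194,.0177])
E
```

```text
time: 9.07
eef_pos: [0.5444, -0.1935, 0.0234]
tcp_rot: [0.474, 0.88, -0.0, 0.001]
contact_force: [-0.2, -0.0, -0.8]
opening: 0.264
time: 9.23
eef_pos: [0.5441, -0.1934, 0.023]
tcp_rot: [0.474, 0.88, -0.0, 0.0]
contact_force: [0.6, -0.3, -0.9]
opening: 0.263
t 9.2333 pos [ 0.5441 -0.1934  0.023 ] tool y [0.835 0.55  0.   ] units [-0.04  0.02  0.21] F [ 0.6 -0.3 -0.9] op 0.263 j6 -1.1
```

```bash
python3 -m creep '[0,0,0.05,0,0,0,0.1,0,0,0,0.14,0,0,0,0.17,0,0,0,0.17,0,0,0,0.17,0]';python3 -m creep '[0,0,0.02,0,0,0,0.04,0,0,0,0.04,0]'
```

```text
time: 9.73
eef_pos: [0.5437, -0.1932, 0.0182]
tcp_rot: [0.474, 0.88, 0.0, -0.0]
contact_force: [-0.4, -0.1, 0.0]
opening: 0.267
time: 9.98
eef_pos: [0.5439, -0.1933, 0.0178]
tcp_rot: [0.474, 0.88, -0.0, -0.0]
contact_force: [-1.6, -0.1, 2.4]
opening: 0.264
```

```bash
python3 -m creep '[0,0,0.02,0,0,0,0.03,0,0,0,0.03,0]'; python3 -m creep '[0,0,0,0]'
```

```text
time: 10.23
eef_pos: [0.5439, -0.1933, 0.0177]
tcp_rot: [0.474, 0.88, -0.0, -0.0]
contact_force: [-3.6, 0.6, 6.4]
opening: 0.264
time: 10.32
eef_pos: [0.5439, -0.1933, 0.0177]
tcp_rot: [0.474, 0.88, -0.0, -0.0]
contact_force: [-3.9, 1.8, 7.3]
opening: 0.267
```

The cap touches the tray floor at about 6 N, so I'm releasing it.

```bash
python3 -m creep '[0,0,-0.02,0,0,0,-0.02,0,0,0,-0.02,0,0,0,-0.02,0,0,0,-0.02,0,0,0,-0.02,0]' 90 40; python3 -m creep '[0,0,-0.2,0,0,0,-0.6,0,0,0,-1.2,0,0,0,-2,0,0,0,-3,0,0,0,-4,0,0,0,-5,0,0,0,-6,0,0,0,-7,0,0,0,-7.5,0,0,0,-7.5,0,0,0,-7.5,0]'; python3 - <<'E'
from h import *
save('wrist','w6');save('scene','s6');im=save('top','t6')
x=im[150:270,130:270];cv2.imwrite('pics/t6z.png',cv2.resize(x,None,fx=5,fy=5,interpolation=cv2.INTER_CUBIC)[:,:,::-1])
go([.557,.2035,.20])
E
```

```text
time: 10.82
eef_pos: [0.5438, -0.1932, 0.0168]
tcp_rot: [0.474, 0.88, 0.0, -0.0]
contact_force: [-0.7, 0.3, 0.7]
opening: 0.649
time: 11.82
eef_pos: [0.544, -0.1933, 0.2052]
tcp_rot: [0.474, 0.88, -0.0, 0.001]
contact_force: [-0.1, -0.1, -0.8]
opening: 0.65
t 11.9667 pos [ 0.5427 -0.1926  0.2022] tool y [ 0.835  0.55  -0.002] units [12.92  9.2   0.12] F [-1.  -0.   0.1] op 0.647 j6 -1.1
```

View pics/w6.png

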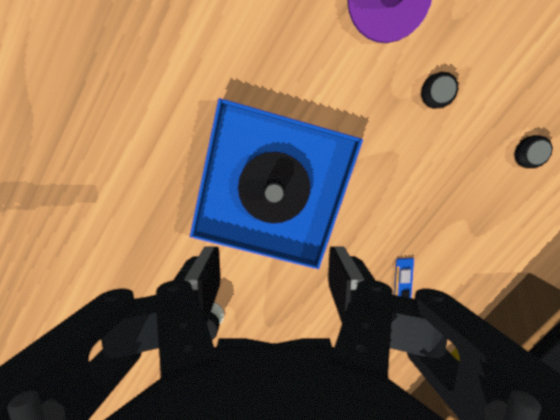

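View pics/t6z.png

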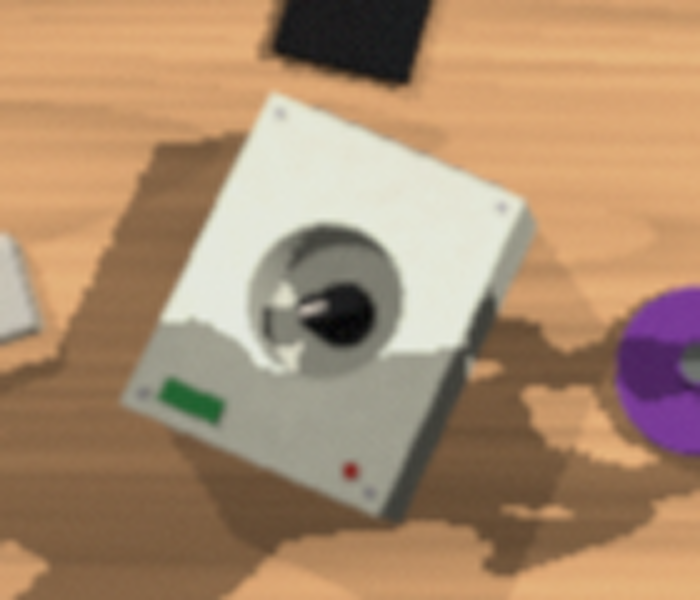

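The cap lies flat and upright in the tray, with its stub at (274,193) in the wrist view. In the top view the knob's white line points left, roughly world +y. I'm returning to the well and turning the jaws towards world x.

```bash
python3 -m creep '[0.2,0.14,0,0,0.8,0.57,0,0.5,1.5,1.07,0,1,2.5,1.8,0,1.5,3.5,2.5,0,2,4.5,3.2,0,2.5,5.5,3.9,0,3,6.5,4.6,0,3.5,7.5,5.3,0,4,8.5,6.05,0,4.5,9.5,6.75,0,5,10.5,7.5,0,5.5,11.3,8.05,0,6,12,8.55,0,6.5,12.5,8.9,0,6.5,12.8,9.1,0,6.5,12.92,9.2,0,6.5,12.92,9.2,0,6.5,12.92,9.2,0,6.5,12.92,9.2,0,6.5]' 110;python3 -m creep '[0,0,0,0,0,0,0,0]';  python3 - <<'E'
from h import *
print(imaging.camera_info('wrist'));im=save('wrist','w7')
go([.557,.2035,.12])
x=im[100:240,190:360];cv2.imwrite('pics/w7z.png',cv2.resize(x,None,fx=4.2,fy=4.2,interpolation=cv2.INTER_CUBIC)[:,:,::-1])
E
```

```text
time: 13.63
eef_pos: [0.5581, 0.2022, 0.2043]
tcp_rot: [0.702, 0.712, -0.0, -0.0]
contact_force: [-0.1, -0.7, 0.9]
opening: 0.567
time: 13.8
eef_pos: [0.5582, 0.2023, 0.2047]
tcp_rot: [0.702, 0.712, 0.0, 0.0]
contact_force: [0.0, -0.4, 0.0]
opening: 0.567
{'intrinsics': array([[295.50920834,   0.        , 273.81502469],
       [  0.        , 295.50920834, 209.26215907],
       [  0.        ,   0.        ,   1.        ]]), 'origin': array([0.55797665, 0.26778339, 0.34741711]), 'attitude': array([0.99139579, 0.00750873, 0.00138299, 0.1306755 ])}
t 13.85 pos [0.5583 0.2024 0.2047] tool y [1.    0.015 0.   ] units [ 0.05 -0.05  3.39] F [-0.1 -0.6  0.5] op 0.57 j6 0.163
```

View pics/w7.png

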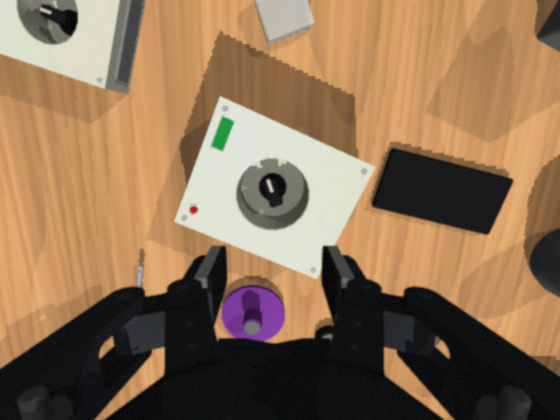

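View pics/w7z.png

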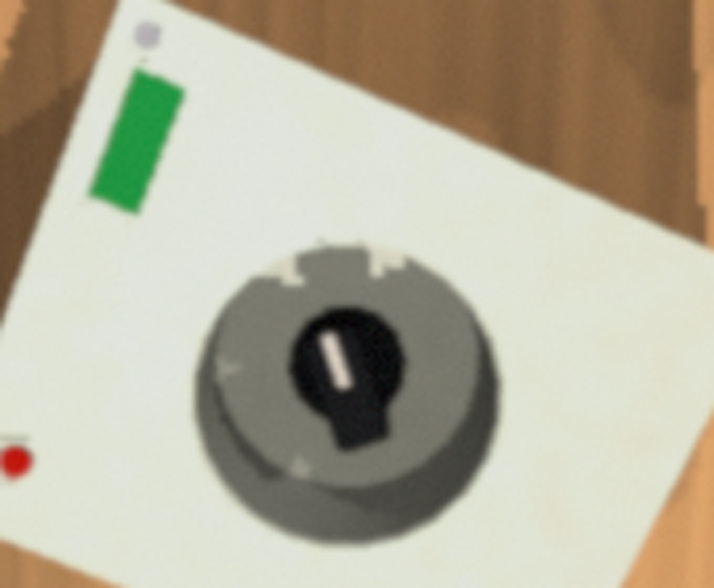

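The wrist close-up shows the knob bar with its white line from (325,335) to (346,388), and the bar's far end at about (365,441) in zoomed pixels. The fingers appear at the lower edge of the full view.

```bash
python3 - <<'E'
from h import *
i=imaging.camera_info('wrist')
P=[ray(i,(190+a/4.2,100+b/4.2),.053)[:2] for a,b in [(325,335),(346,388),(365,441),(342,450),(388,433)]]
print(np.round(P,4))
u=P[2]-P[0];print('len',np.linalg.norm(u),'ang x',np.degrees(np.arctan2(u[1],u[0])))
u=P[1]-P[0];print('line ang',np.degrees(np.arctan2(u[1],u[0])))
v=P[4]-P[3];print('end face',np.linalg.norm(v),np.degrees(np.arctan2(v[1],v[0])))
print('mid',(P[0]+P[2])/2)
# well mouth fit
im=cv2.imread('pics/w7.png')
e=[(195,395),(499,395),(347,545),(340,243)]
print('mouth approx',np.mean([ray(i,(190+a/4.2,100+b/4.2),.062) for a,b in e[:2]],0),np.mean([ray(i,(190+a/4.2,100+b/4.2),.062) for a,b in e[2:]],0))
print([np.round(ray(i,(190+a/4.2,100+b/4.2),.062),4) for a,b in e])
# casing corners
c=np.array([ray(i,u,.062)[:2] for u in [(221,97),(374,167),(317,278),(175,221)]]);print(c.round(4),c.mean(0))
go([.558,.2045,.12])
E
```

```text
[[0.5525 0.2195]
 [0.5577 0.2067]
 [0.5625 0.1935]
 [0.5569 0.1911]
 [0.5681 0.1956]]
len 0.027874126451961533 ang x -68.88572428364137
line ang -67.9477361792061
end face 0.012035166836706634 21.757733429729964
mid [0.55749975 0.20650464]
mouth approx [0.55795543 0.20685417 0.062     ] [0.55716885 0.20591543 0.062     ]
[array([0.5223, 0.2063, 0.062 ]), array([0.5937, 0.2074, 0.062 ]), array([0.5585, 0.1697, 0.062 ]), array([0.5559, 0.2421, 0.062 ])]
[[0.5098 0.2961]
 [0.6552 0.2349]
 [0.6066 0.1161]
 [0.4597 0.1775]] [0.55784229 0.2061706 ]
t 13.85 pos [0.5583 0.2024 0.2047] tool y [1.    0.015 0.   ] units [ 0.09 -0.01  3.39] F [-0.1 -0.6  0.5] op 0.57 j6 0.163
```

```bash
python3 -m creep '[0.05,0,0.3,-1,0.1,-0.03,0.9,-2,0.1,-0.03,1.6,-3,0.1,-0.03,2.3,-4.1,0.1,-0.03,2.9,-4.1,0.1,-0.03,3.2,-4.1,0.1,-0.03,3.3,-4.1,0.1,-0.03,3.3,-4.1,0.1,-0.03,3.3,-4.1]' 172;python3 -m creep '[0,0,0,0,0,0,0,0]';  python3 - <<'E'
from h import *
i=imaging.camera_info('wrist');im=save('wrist','w8')
go([.5575,.205,.075]); print(proj(i,[.5575,.205,.062]),proj(i,[.5575,.205,.053]))
x=im[140:300,180:370];cv2.imwrite('pics/w8z.png',cv2.resize(x,None,fx=3.7,fy=3.7,interpolation=cv2.INTER_CUBIC)[:,:,::-1])
E
```

```text
time: 14.6
eef_pos: [0.558, 0.2056, 0.1231]
tcp_rot: [0.564, 0.826, 0.001, 0.001]
contact_force: [-0.4, -0.3, -0.3]
opening: 0.325
time: 14.77
eef_pos: [0.5581, 0.2057, 0.1234]
tcp_rot: [0.564, 0.826, 0.001, 0.001]
contact_force: [0.5, 0.1, -0.2]
opening: 0.327
t 14.8167 pos [0.5579 0.2057 0.1232] tool y [0.931 0.365 0.002] units [-0.02 -0.03  1.93] F [ 0.2 -0.  -1.3] op 0.329 j6 -0.191
[271.36530393 223.67062194] [271.42015355 220.00909129]
```

View pics/w8z.png

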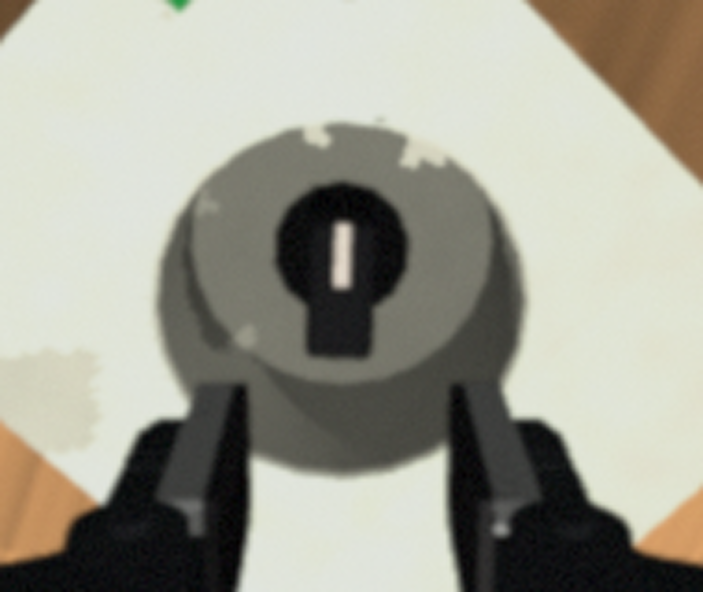

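The knob bar is upright in the wrist view, centred at about x=340 (zoomed) between the fingers at 247 and 449. The well mouth centre agrees. I'm descending in stages.

```bash
python3 -m creep '[0.02,-0.04,0.3,0,0.02,-0.04,0.8,0,0.02,-0.04,1.3,0,0.02,-0.04,1.7,0,0.02,-0.04,1.9,0,0.02,-0.04,2,0,0.02,-0.04,2,0,0.02,-0.04,2,0,0.02,-0.04,2,0]';  python3 - <<'E'
from h import *
i=imaging.camera_info('wrist');im=save('wrist','w9')
go([.557,.206,.030])
x=im[140:340,160:390];cv2.imwrite('pics/w9z.png',cv2.resize(x,None,fx=3,fy=3,interpolation=cv2.INTER_CUBIC)[:,:,::-1])
E
```

```text
time: 15.57
eef_pos: [0.5568, 0.2057, 0.0727]
tcp_rot: [0.564, 0.826, 0.0, 0.0]
contact_force: [0.2, 1.5, 1.0]
opening: 0.327
t 15.6167 pos [0.5568 0.2058 0.0728] tool y [0.931 0.365 0.001] units [0.01 0.01 1.71] F [ 0.1  0.2 -0.3] op 0.327 j6 -0.19
```

View pics/w9z.png

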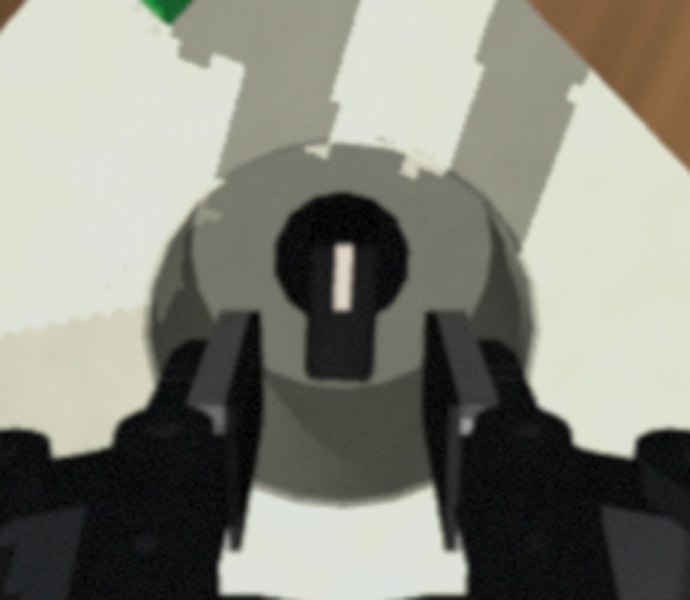

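```bash
python3 -m creep '[0,0,0.2,0,0,0,0.5,0,0,0,0.8,0,0,0,1,0,0,0,1.1,0,0,0,1.1,0,0,0,1.1,0]'; python3 -m creep '[0,0,0.1,0,0,0,0.25,0,0,0,0.4,0,0,0,0.45,0,0,0,0.45,0,0,0,0.45,0]'; python3 - <<'E'
from h import *
i=imaging.camera_info('wrist');im=save('wrist','w10')
go([.557,.206,.029]);print(ctrl.get_state()['wrist_torque'])
x=im[140:340,160:390];cv2.imwrite('pics/w10z.png',cv2.resize(x,None,fx=3,fy=3,interpolation=cv2.INTER_CUBIC)[:,:,::-1])
E
```

```text
time: 16.2
eef_pos: [0.556, 0.2056, 0.0442]
tcp_rot: [0.564, 0.826, -0.0, -0.0]
contact_force: [-0.3, -0.0, -0.2]
opening: 0.324
time: 16.7
eef_pos: [0.5561, 0.2056, 0.0332]
tcp_rot: [0.564, 0.826, -0.0, -0.0]
contact_force: [0.2, -0.1, 0.1]
opening: 0.323
t 16.75 pos [0.5563 0.2056 0.0333] tool y [0.931 0.365 0.   ] units [0.   0.03 0.17] F [-0.2 -0.  -0.2] op 0.326 j6 -0.19
[-0.03701552 -0.02057407  0.02023394]
```

View pics/w10z.png

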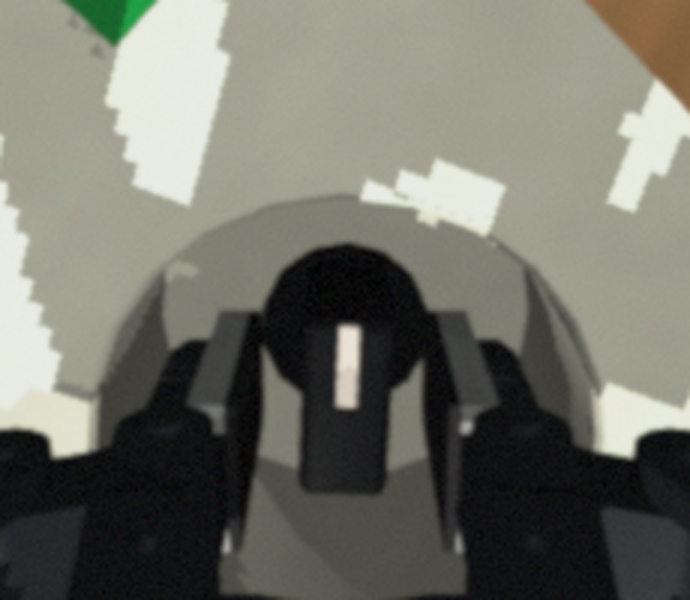

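The fingers straddle the bar, centred at x=345 zoomed, with no contact force. I'm going a little deeper and then pinching.

```bash
python3 -m creep '[0,0,0.06,0,0,0,0.12,0,0,0,0.12,0]'; python3 -m creep '[0,0,0,0,0,0,0,0,0,0,0,0,0,0,0,0,0,0,0,0,0,0,0,0]' 255 30; python3 - <<'E'
from h import *
go([.557,.206,.029]);print(ctrl.get_state()['wrist_torque'])
E
```

```text
time: 17.0
eef_pos: [0.556, 0.2056, 0.03]
tcp_rot: [0.564, 0.826, -0.0, -0.0]
contact_force: [-0.0, -0.3, 0.5]
opening: 0.326
time: 17.5
eef_pos: [0.5564, 0.2058, 0.0304]
tcp_rot: [0.564, 0.826, 0.0, 0.0]
contact_force: [0.1, 1.3, -0.3]
opening: 0.156
t 17.5 pos [0.5564 0.2058 0.0304] tool y [0.931 0.365 0.001] units [-0.    0.03  0.06] F [ 0.1  1.3 -0.3] op 0.156 j6 -0.19
[ 0.28673292 -0.13346417 -0.01157239]
```

```bash
cat > st.py <<'E'
from h import *
w=[];f=[]
s=ctrl.get_state();M=Ro.from_quat(s['tcp_rot']).as_matrix()
a=np.degrees(np.arctan2(M[1,1],M[0,1]))
print('t',round(s['time'],2),'ang',round(a,2),'cw',round(21.4-a,2),'pos',s['eef_pos'].round(4),'F',s['contact_force'].round(1),'Tz',s['wrist_torque'].round(3),'op',round(s['opening'],3),'j6',s['qpos'][5].round(2))
E
python3 -m creep '[0,0,0,0.4,0,0,0,0.8,0,0,0,1.2,0,0,0,1.6,0,0,0,2,0,0,0,2,0,0,0,2]' >/dev/null; python3 st.py;python3 -m creep '[0,0,0,0.5,0,0,0,1,0,0,0,1.5,0,0,0,2,0,0,0,2.5,0,0,0,3,0,0,0,3,0,0,0,3]' >/dev/null; python3 st.py
```

```text
t 18.08 ang 11.45 cw 9.95 pos [0.5564 0.2058 0.0304] F [ 0.2  1.3 -0.1] Tz [ 0.317 -0.16   0.029] op 0.156 j6 -0.02
t 18.75 ang -3.52 cw 24.92 pos [0.5563 0.2058 0.0304] F [ 0.7  2.8 -0.9] Tz [ 0.421 -0.121  0.015] op 0.16 j6 0.24
```

```bash
python3 -m creep '[0,0,0,0.5,0,0,0,1,0,0,0,1.5,0,0,0,2,0,0,0,2]' >/dev/null; python3 st.py
python3 -m creep '[0,0,0,0.3,0,0,0,0.6,0,0,0,0.6]' >/dev/null; python3 st.py
python3 -m creep '[0,0,0,0.3,0,0,0,0.6,0,0,0,0.6]' >/dev/null; python3 st.py
python3 -m creep '[0,0,0,0.3,0,0,0,0.6,0,0,0,0.6]' >/dev/null; python3 st.py
```

```text
t 19.17 ang -13.58 cw 34.98 pos [0.5563 0.2058 0.0304] F [ 0.7  3.1 -1.6] Tz [ 0.492 -0.121  0.068] op 0.155 j6 0.42
t 19.42 ang -16.53 cw 37.93 pos [0.5563 0.2058 0.0304] F [ 1.5  2.5 -1. ] Tz [ 0.487 -0.137  0.023] op 0.157 j6 0.47
t 19.67 ang -19.53 cw 40.93 pos [0.5562 0.2058 0.0304] F [ 0.7  2.9 -1.1] Tz [ 0.487 -0.111  0.001] op 0.158 j6 0.52
t 19.92 ang -22.53 cw 43.93 pos [0.5562 0.2058 0.0304] F [ 1.   3.4 -0.3] Tz [ 0.581 -0.116  0.014] op 0.156 j6 0.58
```

```bash
python3 -m creep '[0,0,0,0.3,0,0,0,0.6,0,0,0,0.6]' >/dev/null; python3 st.py
python3 -m creep '[0,0,0,0.3,0,0,0,0.6,0,0,0,0.6]' >/dev/null; python3 st.py
python3 -m creep '[0,0,0,0.3,0,0,0,0.6,0,0,0,0.6]' >/dev/null; python3 st.py
python3 -m creep '[0,0,0,0.3,0,0,0,0.6,0,0,0,0.6]' >/dev/null; python3 st.py
python3 -m creep '[0,0,0,0.3,0,0,0,0.6,0,0,0,0.6]' >/dev/null; python3 st.py
```

```text
t 20.17 ang -25.53 cw 46.93 pos [0.5562 0.2058 0.0304] F [ 0.1  3.1 -0.4] Tz [ 0.568 -0.113 -0.034] op 0.154 j6 0.63
t 20.42 ang -28.53 cw 49.93 pos [0.5562 0.2058 0.0304] F [0.4 3.  0.5] Tz [ 0.611 -0.154  0.01 ] op 0.158 j6 0.68
t 20.67 ang -31.53 cw 52.93 pos [0.5562 0.2058 0.0304] F [1.5 4.  0.4] Tz [ 0.62  -0.171  0.045] op 0.154 j6 0.73
t 20.92 ang -34.53 cw 55.93 pos [0.5562 0.2058 0.0304] F [ 1.4  2.9 -0.4] Tz [ 0.694 -0.085  0.029] op 0.157 j6 0.79
t 21.17 ang -37.53 cw 58.93 pos [0.5562 0.2058 0.0304] F [0.4 3.7 0.1] Tz [ 0.708 -0.149  0.078] op 0.157 j6 0.84
```

```bash
python3 -m creep '[0,0,0,0.3,0,0,0,0.6,0,0,0,0.6]' >/dev/null; python3 st.py
python3 -m creep '[0,0,0,0.3,0,0,0,0.6,0,0,0,0.6]' >/dev/null; python3 st.py
python3 -m creep '[0,0,0,0.3,0,0,0,0.6,0,0,0,0.6]' >/dev/null; python3 st.py
python3 -m creep '[0,0,0,0.3,0,0,0,0.6,0,0,0,0.6]' >/dev/null; python3 st.py
```

```text
t 21.42 ang -40.53 cw 61.93 pos [0.5562 0.2058 0.0304] F [ 0.5  3.7 -0.4] Tz [ 0.712 -0.153  0.053] op 0.157 j6 0.89
t 21.67 ang -43.53 cw 64.93 pos [0.5562 0.2058 0.0304] F [0.7 3.5 0. ] Tz [ 0.771 -0.117  0.041] op 0.149 j6 0.94
t 21.92 ang -46.53 cw 67.93 pos [0.5562 0.2058 0.0304] F [1.  5.1 0.8] Tz [ 0.815 -0.138 -0.022] op 0.157 j6 1.0
t 22.17 ang -49.53 cw 70.93 pos [0.5562 0.2058 0.0304] F [0.6 4.9 0.6] Tz [ 0.846 -0.116 -0.042] op 0.159 j6 1.05
```

```bash
python3 -m creep '[0.02,-0.02,0,0.3,0.02,-0.02,0,0.6,0.02,-0.02,0,0.6]' >/dev/null; python3 st.py
python3 -m creep '[0,0,0,0.3,0,0,0,0.6,0,0,0,0.6]' >/dev/null; python3 st.py
python3 -m creep '[0,0,0,0.3,0,0,0,0.6,0,0,0,0.6]' >/dev/null; python3 st.py
python3 -m creep '[0,0,0,0.3,0,0,0,0.6,0,0,0,0.6]' >/dev/null; python3 st.py
```

```text
t 22.42 ang -52.5 cw 73.9 pos [0.5562 0.2059 0.0304] F [-0.1  2.2 -0.2] Tz [ 0.48  -0.038 -0.003] op 0.158 j6 1.1
t 22.67 ang -55.49 cw 76.89 pos [0.5562 0.206  0.0304] F [1.  2.3 0.3] Tz [ 0.388 -0.049  0.029] op 0.156 j6 1.15
t 22.92 ang -58.49 cw 79.89 pos [0.5562 0.206  0.0304] F [-0.2  1.9  1.2] Tz [0.376 0.02  0.088] op 0.16 j6 1.21
t 23.17 ang -61.5 cw 82.9 pos [0.5562 0.206  0.0303] F [-0.5  1.5  1.8] Tz [ 0.271 -0.007  0.102] op 0.158 j6 1.26
```

```bash
for k in 1; do python3 -m creep '[0,0,0,0]' >/dev/null; python3 st.py; done
python3 -m creep '[0,0,0,0.3,0,0,0,0.6,0,0,0,0.6]' >/dev/null; python3 st.py
python3 -m creep '[0,0,0,0]' >/dev/null; python3 st.py
python3 -m creep '[0,0,0,0.3,0,0,0,0.6,0,0,0,0.6]' >/dev/null; python3 st.py
python3 -m creep '[0,0,0,0]' >/dev/null; python3 st.py
```

```text
t 23.25 ang -61.48 cw 82.88 pos [0.5562 0.206  0.0304] F [1.  1.3 1.6] Tz [ 0.264 -0.006  0.092] op 0.155 j6 1.26
t 23.5 ang -64.54 cw 85.94 pos [0.5562 0.206  0.0304] F [0.1 0.6 1.2] Tz [ 0.176 -0.027  0.11 ] op 0.158 j6 1.31
t 23.58 ang -64.51 cw 85.91 pos [0.5562 0.2061 0.0304] F [0.5 1.1 0.9] Tz [0.158 0.027 0.106] op 0.155 j6 1.31
t 23.83 ang -67.55 cw 88.95 pos [0.5563 0.2061 0.0304] F [-0.1 -0.   1. ] Tz [ 0.155 -0.002  0.129] op 0.156 j6 1.36
t 23.92 ang -67.51 cw 88.91 pos [0.5562 0.2061 0.0304] F [-0.7  0.3  2.4] Tz [0.038 0.018 0.098] op 0.158 j6 1.36
```

Torque is steady at about 0.10 N m, so the switch is being carried. I'll continue in smaller steps.

```bash

python3 -m creep '[0,0,0,0.3,0,0,0,0.3]' >/dev/null; python3 st.py
python3 -m creep '[0,0,0,0.3,0,0,0,0.3]' >/dev/null; python3 st.py
python3 -m creep '[0,0,0,0.3,0,0,0,0.3]' >/dev/null; python3 st.py
python3 -m creep '[0,0,0,0]' >/dev/null; python3 st.py
```

```text
t 24.08 ang -69.06 cw 90.46 pos [0.5563 0.2061 0.0304] F [-0.3  0.8  1.6] Tz [0.058 0.056 0.121] op 0.157 j6 1.39
t 24.25 ang -70.55 cw 91.95 pos [0.5563 0.2061 0.0304] F [-0.7  0.3  1.9] Tz [-0.014  0.029  0.103] op 0.154 j6 1.42
t 24.42 ang -72.04 cw 93.44 pos [0.5563 0.2061 0.0304] F [ 0.6 -0.5  2.1] Tz [-0.1   -0.018  0.101] op 0.157 j6 1.44
t 24.5 ang -72.01 cw 93.41 pos [0.5562 0.2061 0.0303] F [-0.2 -1.6  1. ] Tz [-0.079  0.034  0.167] op 0.155 j6 1.44
```

```bash

python3 -m creep '[0,0,0,0]' >/dev/null; python3 st.py
python3 -m creep '[0,0,0,0.2,0,0,0,0.2]' >/dev/null; python3 st.py
python3 -m creep '[0,0,0,0]' >/dev/null; python3 st.py
python3 -m creep '[0,0,0,0.2,0,0,0,0.2]' >/dev/null; python3 st.py
python3 -m creep '[0,0,0,0]' >/dev/null; python3 st.py
```

```text
t 24.58 ang -72.03 cw 93.43 pos [0.5563 0.2061 0.0304] F [-0.9 -2.   2.1] Tz [-0.125  0.002  0.056] op 0.159 j6 1.44
t 24.75 ang -73.12 cw 94.52 pos [0.5563 0.2062 0.0304] F [-0.2 -2.4  1.9] Tz [-0.223  0.026  0.123] op 0.16 j6 1.46
t 24.83 ang -73.08 cw 94.48 pos [0.5562 0.2062 0.0303] F [-0.6 -1.2  2. ] Tz [-0.174  0.073  0.176] op 0.158 j6 1.46
t 25.0 ang -74.14 cw 95.54 pos [0.5563 0.2062 0.0303] F [ 0.  -1.6  1.6] Tz [-0.227  0.039  0.152] op 0.156 j6 1.48
t 25.08 ang -74.09 cw 95.49 pos [0.5563 0.2062 0.0304] F [ 0.2 -2.3  1.7] Tz [-0.27   0.074  0.161] op 0.154 j6 1.48
```

```bash

for k in 1 2 3 4 ; do python3 -m creep '[0,0,0,0]' >/dev/null; python3 st.py; done
```

```text
t 25.17 ang -74.09 cw 95.49 pos [0.5562 0.2062 0.0303] F [-0.3 -1.7  2.3] Tz [-0.337  0.046  0.155] op 0.158 j6 1.48
t 25.25 ang -74.1 cw 95.5 pos [0.5562 0.2062 0.0303] F [-0.1 -2.2  2.8] Tz [-0.373  0.071  0.211] op 0.157 j6 1.48
t 25.33 ang -74.1 cw 95.5 pos [0.5563 0.2062 0.0303] F [-0.7 -2.2  2.6] Tz [-0.338  0.052  0.118] op 0.158 j6 1.48
t 25.42 ang -74.1 cw 95.5 pos [0.5563 0.2062 0.0303] F [-0.  -1.   2.8] Tz [-0.417  0.036  0.162] op 0.159 j6 1.48
```

```bash

python3 -m creep '[0,0,0,0.2,0,0,0,0.2]' >/dev/null; python3 st.py
for k in 1 2 3 4 5; do python3 -m creep '[0,0,0,0]' >/dev/null; python3 st.py; done
```

```text
t 25.58 ang -75.15 cw 96.55 pos [0.5563 0.2062 0.0303] F [-0.1 -2.4  3. ] Tz [-0.441  0.05   0.145] op 0.157 j6 1.5
t 25.67 ang -75.1 cw 96.5 pos [0.5563 0.2062 0.0304] F [-0.6 -2.7  3.1] Tz [-0.524  0.041  0.227] op 0.155 j6 1.5
t 25.75 ang -75.1 cw 96.5 pos [0.5563 0.2062 0.0304] F [-0.4 -3.   2.4] Tz [-0.47   0.049  0.195] op 0.161 j6 1.5
t 25.83 ang -75.1 cw 96.5 pos [0.5563 0.2062 0.0303] F [ 0.  -2.8  2.3] Tz [-0.45   0.061  0.205] op 0.157 j6 1.5
t 25.92 ang -75.1 cw 96.5 pos [0.5563 0.2062 0.0303] F [ 0.2 -2.9  2.2] Tz [-0.436  0.014  0.176] op 0.156 j6 1.5
t 26.0 ang -75.1 cw 96.5 pos [0.5563 0.2062 0.0303] F [-0.4 -3.4  2.3] Tz [-0.54   0.001  0.196] op 0.159 j6 1.5
```

The torque rises about 0.035 N m per degree, which matches the mount's stiffness. It now averages about 0.2 N m, so the end stop is reached. I'm easing the twist off, releasing and withdrawing.

```bash

python3 -m creep '[0,0,0,-0.2,0,0,0,-0.4,0,0,0,-0.6,0,0,0,-0.8,0,0,0,-0.8]' >/dev/null; python3 st.py
python3 -m creep '[0,0,0,0,0,0,0,0,0,0,0,0,0,0,0,0,0,0,0,0]' 172 30; python3 st.py
python3 -m creep '[0,0,-0.2,0,0,0,-0.6,0,0,0,-1.1,0,0,0,-1.7,0,0,0,-2.4,0,0,0,-3.2,0,0,0,-4,0,0,0,-4.8,0,0,0,-5.6,0,0,0,-6.2,0,0,0,-6.5,0,0,0,-6.5,0,0,0,-6.5,0,0,0,-6.5,0]'; python3 - <<'E'
from h import *
im=save('wrist','w11');i=imaging.camera_info('wrist')
save('scene','s11');save('top','t11')
x=im[100:280,160:390];cv2.imwrite('pics/w11z.png',cv2.resize(x,None,fx=3.3,fy=3.3,interpolation=cv2.INTER_CUBIC)[:,:,::-1])
E
```

```text
t 26.42 ang -71.07 cw 92.47 pos [0.5563 0.2063 0.0303] F [-0.3 -4.   2. ] Tz [-0.651  0.069  0.108] op 0.153 j6 1.42
time: 26.83
eef_pos: [0.556, 0.2067, 0.0301]
tcp_rot: [0.986, 0.164, -0.0, -0.0]
contact_force: [0.1, 0.4, 0.4]
opening: 0.326
t 26.83 ang -71.11 cw 92.51 pos [0.556  0.2067 0.0301] F [0.1 0.4 0.4] Tz [ 0.037 -0.002 -0.021] op 0.326 j6 1.43
time: 28.0
eef_pos: [0.5555, 0.2062, 0.1918]
tcp_rot: [0.986, 0.164, -0.001, 0.0]
contact_force: [-0.4, 0.2, 0.0]
opening: 0.324
```

View pics/w11z.png

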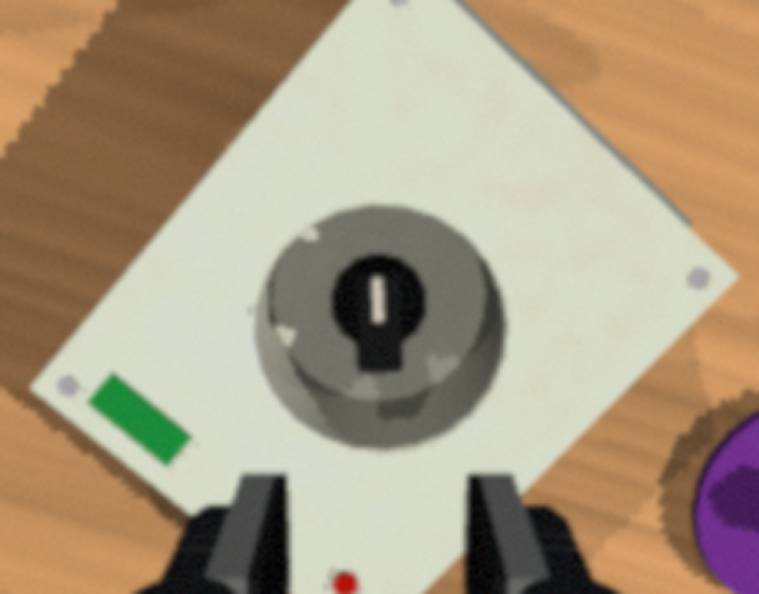

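View pics/s11.png

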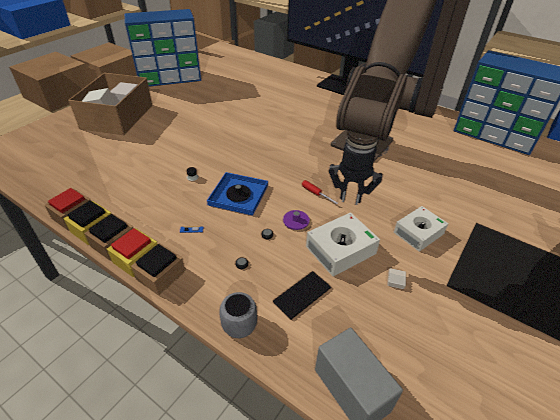

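View pics/t11.png

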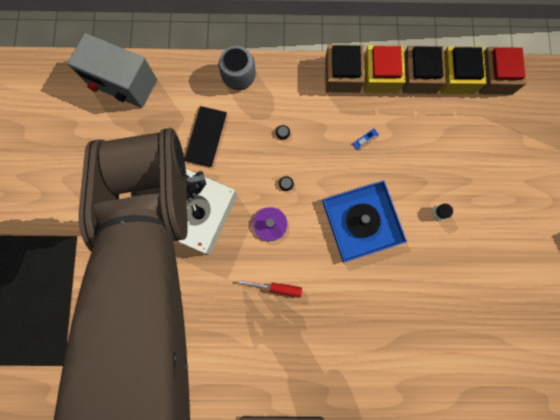

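The cap sits in the tray, the bystanders look unmoved, and the knob has turned about 90°. The torque was noisy and the carried angle came out slightly under 0.3 rad. So I'll regrasp and press once more: the torque should climb past 0.10 N m with no plateau.

```bash
python3 - <<'E'
from h import *
i=imaging.camera_info('wrist')
im=cv2.imread('pics/w11.png')
P=[ray(i,(160+a/3.3,100+b/3.3),.053)[:2] for a,b in [(377,277),(379,323),(380,370)]]
u=P[0]-P[2];print(np.round(P,4),'knob -x dir',np.degrees(np.arctan2(u[1],u[0])),'-> y ang',np.degrees(np.arctan2(u[1],u[0]))-90,'mid',(P[0]+P[2])/2)
go([.556,.2067,.0303])
E
python3 st.py
```

```text
[[0.5706 0.2107]
 [0.5578 0.2057]
 [0.5442 0.2007]] knob -x dir 20.78309981985698 -> y ang -69.21690018014303 mid [0.55740938 0.20572999]
t 28.15 pos [0.5555 0.2062 0.1913] tool y [ 0.324 -0.946 -0.   ] units [ 0.04 -0.01  6.44] F [-0.2 -0.5  0.8] op 0.323 j6 1.425
t 28.15 ang -71.11 cw 92.51 pos [0.5555 0.2062 0.1913] F [-0.2 -0.5  0.8] Tz [0.03  0.013 0.023] op 0.323 j6 1.43
```

```bash

python3 -m creep '[0.03,0,0.4,-0.4,0.03,0,1.2,-0.4,0.03,0,2.1,-0.4,0.03,0,3,-0.4,0.03,0,3.8,-0.4,0.03,0,4.5,-0.4,0.03,0,5.1,-0.4,0.03,0,5.6,-0.4,0.03,0,6,-0.4,0.03,0,6.3,-0.4,0.03,0,6.45,-0.4,0.03,0,6.45,-0.4,0.03,0,6.45,-0.4]'; python3 st.py
python3 -m creep '[0,0,0,0,0,0,0,0,0,0,0,0,0,0,0,0,0,0,0,0,0,0,0,0]' 255 30;python3 st.py
for k in 1 2 3 ; do python3 -m creep '[0,0,0,0]' >/dev/null; python3 st.py; done
```

```text
time: 29.23
eef_pos: [0.5574, 0.2067, 0.032]
tcp_rot: [0.983, 0.181, 0.0, -0.0]
contact_force: [0.6, 0.1, -0.1]
opening: 0.324
t 29.23 ang -69.11 cw 90.51 pos [0.5574 0.2067 0.032 ] F [ 0.6  0.1 -0.1] Tz [-0.003  0.048 -0.07 ] op 0.324 j6 1.39
time: 29.73
eef_pos: [0.5578, 0.2067, 0.0326]
tcp_rot: [0.983, 0.181, 0.001, 0.0]
contact_force: [0.6, -1.1, 4.5]
opening: 0.154
t 29.73 ang -69.11 cw 90.51 pos [0.5578 0.2067 0.0326] F [ 0.6 -1.1  4.5] Tz [-0.115  0.076  0.013] op 0.154 j6 1.39
t 29.82 ang -69.1 cw 90.5 pos [0.5578 0.2067 0.0326] F [-1.  -0.5  5.4] Tz [-0.129  0.031  0.002] op 0.157 j6 1.39
t 29.9 ang -69.11 cw 90.51 pos [0.5578 0.2067 0.0326] F [ 0.  -0.8  5.4] Tz [-0.087  0.098  0.026] op 0.157 j6 1.39
t 29.98 ang -69.1 cw 90.5 pos [0.5578 0.2067 0.0326] F [-0.7 -0.2  5.3] Tz [-0.111  0.06   0.045] op 0.156 j6 1.39
```

```bash

python3 -m creep '[0,0,0,0.4,0,0,0,0.4,0,0,0,0.4]'>/dev/null; python3 st.py
for k in 1 2  ; do python3 -m creep '[0,0,0,0]' >/dev/null; python3 st.py; done
python3 -m creep '[0,0,0,0.4,0,0,0,0.4,0,0,0,0.4]'>/dev/null; python3 st.py
for k in 1 2 3 4 5 ; do python3 -m creep '[0,0,0,0]' >/dev/null; python3 st.py; done
```

```text
t 30.23 ang -71.08 cw 92.48 pos [0.5578 0.2067 0.0326] F [-0.2 -0.8  5. ] Tz [-0.071  0.028  0.087] op 0.155 j6 1.43
t 30.32 ang -71.08 cw 92.48 pos [0.5579 0.2066 0.0326] F [-0.6 -1.6  4.6] Tz [-0.118  0.026  0.074] op 0.157 j6 1.43
t 30.4 ang -71.08 cw 92.48 pos [0.5579 0.2066 0.0326] F [-0.3 -1.3  5.7] Tz [-0.121  0.028  0.114] op 0.155 j6 1.43
t 30.65 ang -73.06 cw 94.46 pos [0.5579 0.2066 0.0326] F [-0.6 -0.7  5.6] Tz [-0.122  0.02   0.159] op 0.155 j6 1.46
t 30.73 ang -73.06 cw 94.46 pos [0.5579 0.2066 0.0326] F [-1.1  0.2  6.1] Tz [-0.149  0.062  0.089] op 0.153 j6 1.46
t 30.82 ang -73.06 cw 94.46 pos [0.5579 0.2066 0.0326] F [-0.4 -1.7  6.4] Tz [-0.128  0.028  0.113] op 0.155 j6 1.46
t 30.9 ang -73.05 cw 94.45 pos [0.5578 0.2066 0.0326] F [ 0.1 -1.9  5.6] Tz [-0.107  0.06   0.12 ] op 0.154 j6 1.46
t 30.98 ang -73.06 cw 94.46 pos [0.5578 0.2066 0.0326] F [ 0.4 -1.3  5.5] Tz [-0.177  0.023  0.136] op 0.158 j6 1.46
t 31.07 ang -73.06 cw 94.46 pos [0.5579 0.2066 0.0326] F [-0.7 -1.6  5.4] Tz [-0.12   0.067  0.152] op 0.154 j6 1.46
```

```bash

python3 -m creep '[0,0,0,0.3,0,0,0,0.3,0,0,0,0.3]'>/dev/null; python3 st.py
for k in 1 2 3 4 5 ; do python3 -m creep '[0,0,0,0]' >/dev/null; python3 st.py; done
```

```text
t 31.32 ang -74.54 cw 95.94 pos [0.5579 0.2066 0.0326] F [ 0.2 -2.1  5.1] Tz [-0.127 -0.009  0.169] op 0.154 j6 1.49
t 31.4 ang -74.54 cw 95.94 pos [0.5579 0.2065 0.0326] F [ 0.2 -0.7  4.9] Tz [-0.218  0.016  0.232] op 0.159 j6 1.49
t 31.48 ang -74.54 cw 95.94 pos [0.5579 0.2066 0.0326] F [-0.3 -1.6  5.1] Tz [-0.126  0.031  0.186] op 0.155 j6 1.49
t 31.57 ang -74.54 cw 95.94 pos [0.5579 0.2066 0.0326] F [ 0.6 -0.4  6. ] Tz [-0.101  0.062  0.19 ] op 0.155 j6 1.49
t 31.65 ang -74.54 cw 95.94 pos [0.5579 0.2066 0.0326] F [-1.2 -1.1  5.1] Tz [-0.152  0.022  0.225] op 0.155 j6 1.49
t 31.73 ang -74.54 cw 95.94 pos [0.5579 0.2066 0.0326] F [-0.1 -1.   4.7] Tz [-0.169 -0.071  0.171] op 0.157 j6 1.49
```

The climb is steady with no plateau (0.02, 0.09, 0.13, 0.195 N m), so the stop is confirmed. I'm easing off, releasing and withdrawing.

```bash

python3 -m creep '[0,0,0,-0.3,0,0,0,-0.6,0,0,0,-0.9,0,0,0,-1,0,0,0,-1]' >/dev/null; python3 st.py
python3 -m creep '[0,0,0,0,0,0,0,0,0,0,0,0,0,0,0,0,0,0,0,0]' 172 30; python3 st.py
python3 -m creep '[0,0,-0.2,0,0,0,-0.6,0,0,0,-1.1,0,0,0,-1.7,0,0,0,-2.4,0,0,0,-3.2,0,0,0,-4,0,0,0,-4.8,0,0,0,-5.6,0,0,0,-6.2,0,0,0,-6.5,0,0,0,-6.5,0,0,0,-6.5,0,0,0,-6.5,0]'; python3 - <<'E'
from h import *
im=save('wrist','w12');i=imaging.camera_info('wrist')
save('scene','s12')
x=im[100:280,160:390];cv2.imwrite('pics/w12z.png',cv2.resize(x,None,fx=3.3,fy=3.3,interpolation=cv2.INTER_CUBIC)[:,:,::-1])
E
```

```text
t 32.15 ang -69.58 cw 90.98 pos [0.5578 0.2067 0.0326] F [-0.9 -1.1  6.1] Tz [-0.141  0.033 -0.007] op 0.153 j6 1.4
time: 32.57
eef_pos: [0.5565, 0.2066, 0.031]
tcp_rot: [0.984, 0.177, -0.001, -0.0]
contact_force: [0.1, 0.4, -0.7]
opening: 0.326
t 32.57 ang -69.61 cw 91.01 pos [0.5565 0.2066 0.031 ] F [ 0.1  0.4 -0.7] Tz [-0.004  0.042 -0.055] op 0.326 j6 1.4
time: 33.73
eef_pos: [0.5562, 0.2064, 0.193]
tcp_rot: [0.984, 0.177, -0.001, 0.0]
contact_force: [0.3, -0.3, -0.4]
opening: 0.327
```

View pics/w12z.png

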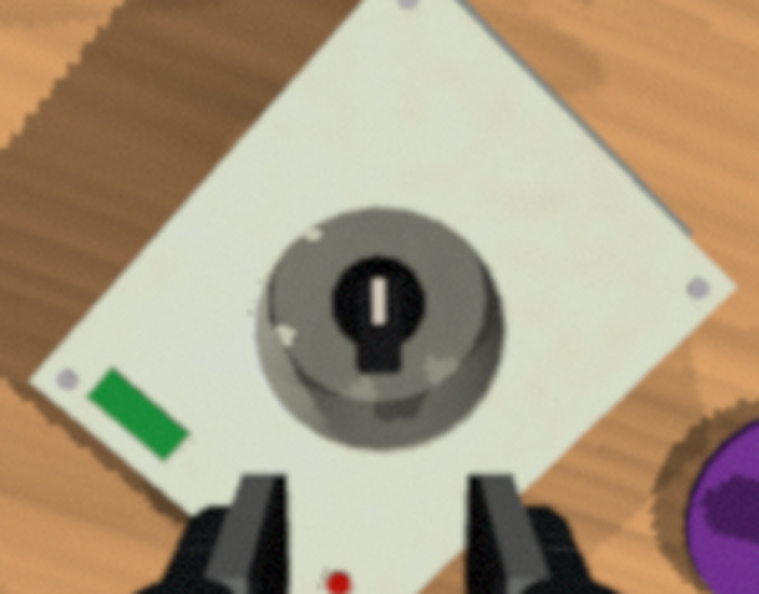

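View pics/s12.png

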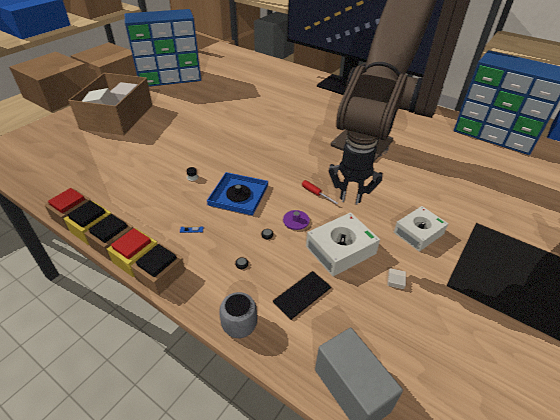

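The knob is at its end position, with its line at about (378,300) in the zoomed view. It sits at about -69°, the same as before the second press. The cap is flat in the tray at about (238,192), and the bystanders are unmoved. I'm handing in.

```bash
python3 -c "
from plant import ctrl
print(ctrl.sign_off())"
```

```text
the job is handed in; nothing more can be done
None
```

I lifted the cap off the unit and set it upright and flat in the middle of the blue tray, touching down at about 7 N before letting go. Then I pinched the knob in the well, turned it about 91° clockwise to its end stop, eased the twist off, released and withdrew. The job was handed in at about 34 s of the 72 s allowed.

**Switch travel:** Torque held near 0.10 N m while the switch moved, then climbed to about 0.2 N m. The angle carried came out nearer 0.25 rad than the stated 0.30, using noisy torque readings.

**Second press:** Because of that mismatch I gripped the knob again and pressed once more. Torque climbed 0.02, 0.09, 0.13, 0.195 N m with no plateau near 0.10 N m, so I take the knob to be at the hard stop. I have no direct reading of the switch itself. Averages stayed near 0.2 N m against the 0.30 N m limit, and the highest single reading was 0.23 N m.

**Final pictures:** The knob's angle was the same after the second press as before it. The cap was flat in the tray, and nothing else on the bench looked moved. During the second pinch the tool felt about 5 N vertically, which went away on release.

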